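# Hold the dusting stencil over the chocolate tart

### The arm

A 7-joint arm with a two-finger parallel gripper is mounted at the origin on the work surface. World frame = base frame: x ahead of the robot, y to its left, z up, the work surface at z = 0. Lengths are in m, angles in rad, forces in N, time in s.
With the tool pointing down it reaches from about 0.425 to 0.925 m from the base axis. Payload 6.8 kg.
Tool frame: the origin (TCP) lies midway between the tips of the shut fingers; the grasp point (between the pads) lies 19 mm behind it; z points along the fingers, y is the line along which they close (so a half turn about z gives the same grasp; the last joint's range is limited). The gripper opens to 85 mm and grips with 20 to 120 N. Pads are 22 mm wide; open, the fingers measure 114 mm over their backs; the gripper's body (76 mm by 85 mm) begins 54 mm behind the grasp point. The pads swing forward as they close: fully open they stand 13 mm farther back than shut.
Start: joints at [1.098, 0.477, 0.022, 1.555, -0.011, 1.109, -0.083], TCP at [0.241, -0.631, 0.231] pointing down, gripper open.
Joint ranges: [-2.96, 2.96], [-0.34, 2.1], [-1.41, 1.46], [0.24, 2.44], [-1.37, 4.51], [0.17, 1.92], [-2.96, 2.96]. Speed limits (rad/s): [2.39, 2.39, 3.14, 3.14, 3.14, 3.14, 3.14].

### API

Orientations are given as a unit quaternion [w, x, y, z].
In Python, from station import * gives the robot as it stands.
- The arm moves only by the shell command python3 -m creep 'ROWS' [FORCE]. ROWS is JSON, a list of rows, each a list of 7 numbers: the gripper command: -1 is shut, 1 is fully open, values between are in proportion, then the shift along the world's x, y, z in mm, then the turn, a rotation vector about the world's x, y, z in rad. A call has 1 to 5 rows; each row shifts and turns the commanded pose from where the row before left it; what a row does not reach is not made up. A row lasts 1/8 s, in which the tool goes at most 62.5 mm and 10.7 degrees, less where a joint would pass 70% of its speed; a pose out of reach is approached as far as the arm can. A call is refused whole if a number of a shift passes 62.5 or a number of a turn 0.188, either way. A call with a gripper value outside its range is refused whole. The fingers move at their own pace and stop on an object; FORCE is the grip in N (left out, the last holds). Time passes only in rows, so rows that do not move let the fingers close. It gives the time, the measured TCP pose, the force, the opening and the grip force at its end, in the units of the state.
- get_obs(): the state, without advancing time (a new reading comes with each control period).
- read_camera(name): name is "side" or "top"; returns (picture, depth): 480x640x3 uint8, red, green, blue; 480x640 float32, m along the optical axis (not along the pixel's ray), 0 where there is no reading.
- camera_params(name): a dict with "intrinsics" (3x3 intrinsics, pixels), "k1" (the pictures are not rectified: a ray, as slopes to the right and down, at radius r is drawn at 1 + k1 r^2 times it, then the intrinsics apply), "cam_to_world" (4x4, takes a point from camera to world coordinates). Camera axes: x right, y up, looking along -z (the intrinsics and any distortion apply to the point x, -y, -z); pixel columns grow to the right and rows downward; lengths in m; the calibration is good to about 2 mm. A picture is of the moment at which its call begins. camera_params takes no time and is no camera call.
- hand_in(): hands the job in; it is judged then, once.
The state is a dict: "t": time; "q": joint angles; "joint_vel": joint speeds; "joint_torque": joint torques, N m; "eef_pos": TCP position; "tool_rot": TCP orientation; "contact_force": force on the tool from outside, world axes, zero at the start; "torque": the same for the moment, N m; "gripper_width": opening from 0.0 (shut) to 1.0 (fully open); "grasp_force": force on a finger pad.
Only numpy, scipy, OpenCV 4.12 (cv2) and the standard library are available. Lean on these libraries where they do the work, as an engineer would, in place of code of your own. Each camera call takes 0.05 s, during which the arm holds its last target. There are 200 camera calls.

### The job

The cocoa shaker has just been refilled: put its lid on squarely and let go of it. Then take the lattice stencil by its upright grip, carry it over the things on the counter to the chocolate tart, and hold it still there about a centimetre above the tart - level, centred and square with it, either way round - so that I can dust through it. Finish while still holding it there; at no time touch the tart with the stencil or shift the tart, and leave the shaker standing and the loaf and the jug where they are.

Things in the scene. Friction and masses are not known exactly. Their poses are not given: they have to be found in the camera images.
- shaker: Open stainless shaker, loose, standing upright, about 0.2 to 0.35 kg. Round body 60 mm in diameter up to 68 mm, then a narrower neck 52 mm in diameter that tapers to 49 mm at the open rim, 90 mm above the bottom. Origin: centre of the underside, z up the axis.
- lid: Round stainless slip-on lid with a flat perforated top, 61 mm across, 22 mm high, 50 g, lying right way up on the counter. Its skirt, 57 mm inside and 16 mm deep, slips loosely over the shaker's neck until the top lies on the rim: its origin is then 74 mm above the shaker's underside. Origin: centre of the skirt's lower edge; z up the axis.
- stencil: Flat steel lattice stencil lying on the counter, a plate 180 mm (x) by 100 mm (y) by 3 mm, about 0.16 kg, with an upright black grip on a short tab that juts out 32 mm from the middle of its long edge at -y. Origin: centre of the plate's underside; z up.
- stencil_grip (a point): Point to hold the stencil's upright black grip: a block 36 mm along the stencil's x, 12 mm thick along its y, from 12 to 62 mm above the plate's underside. This point lies on its centre plane, 80 mm from the plate's centre towards -y and 40 mm above the plate's underside. Axes as the stencil's.
- tart: Rectangular chocolate tart, loose on a wooden board: 170 mm (x) by 90 mm (y) by 35 mm high with a fluted pastry edge, about 0.55 kg. Origin: centre of its underside; z up, its top at z = 35 mm.
- board: Fixed dark wooden board under the tart, 210 mm (x) by 130 mm (y) by 12 mm. Origin: centre of its underside.
- loaf: Square white loaf, loose, 116 mm by 116 mm by 119 mm high, in the middle of the counter's far part. Origin: centre of its underside. To be left alone.
- jug: Steel milk jug, loose, 76 mm in diameter, 100 mm high, with a handle that stands out about 30 mm more on its +y side. Origin: centre of its underside. To be left alone.
Mind the look-alikes: they are no part of the job. Of the things that look like the board, take the one that is farthest to the robot's right at the start.

How it is judged:
On the way, in this order (a step that is already met when the one before it is completed fails the run):
1. the lid is seated on the upright shaker and let go (horizontal distance between lid and shaker below 0.005 m and z of lid in the frame of shaker between 0.068 and 0.078 m and angle between the z axis of lid and the z axis of shaker, either way round below 0.07 rad and angle between shaker's own z axis and vertical below 0.07 rad and contact force between the fingers and lid below 0.1 N), for 0.3 s.
2. the stencil hovers over the tart, held by the fingers, level, centred and square (horizontal distance between stencil and tart below 0.01 m and z of stencil in the frame of tart between 0.039 and 0.055 m and angle between the x axis of stencil and the x axis of tart, either way round below 0.1 rad and angle between stencil's own z axis and vertical below 0.06 rad and contact force between the fingers and stencil above 1 N and contact force between stencil and tart below 0.05 N and contact force between stencil and board below 0.05 N and linear speed of stencil below 0.02 m/s), for 0.2 s.
At the end, for the whole second after the job is handed in: Lid released on the upright shaker: within 5 mm of its axis, 4 mm of its seat. Fingers hold the still stencil, not touching the tart: centres within 10 mm, underside 4 to 20 mm above the tart, within 0.10 rad of square (either way round), 0.06 of level. Tart within 20 mm of its board's centre (all of step 1 and all of step 2 and horizontal distance between tart and board below 0.02 m); the arm keeps its last pose, push and grip.
It fails at once if the stencil touches the tart (contact force between stencil and tart above 0.3 N).
It fails at once if the tart is shifted by more than 8 mm (distance of tart from where it was at the start of the episode above 0.008 m).
It fails at once if the shaker is knocked over (angle between shaker's own z axis and vertical above 0.5 rad).
It fails at once if the loaf or the jug is shifted more than 15 mm or tipped (distance of any of loaf, jug from where it was at the start of the episode above 0.015 m or angle between any of loaf, jug's own z axis and vertical above 0.25 rad).
It also fails if it takes over 64 s, if anything falls off the work surface, if the arm or the gripper's body presses on something with over 40 N, if the wrist force passes 120 N, or if a joint passes its speed limit or range.

## Working session

There is one attempt and no reset: what is moved stays moved. The work goes in short steps, Python scripts to look and compute and a shell command to move; the robot and the scene stay as the last step left them, time stands still between calls to the robot, and variables do not carry over. Pictures are saved under pics/ and viewed, at most 10 in all, crops included, and the job is handed in when it is done.

```bash
mkdir -p pics; python3 - <<'E'
from station import *
import cv2,numpy as np
o=get_obs();print(o)
for n in("top","side"):
    p,d=read_camera(n);cv2.imwrite(f"pics/{n}0.png",p[:,:,::-1]);np.savez(f"{n}0.npz",p=p,d=d)
    print(n,camera_params(n))
E
```

```text
{'t': 0.0, 'q': array([ 1.09789649,  0.47779882,  0.02233204,  1.55642829, -0.01154158,
        1.10927288, -0.08312169]), 'joint_vel': array([-4.59983091e-05, -1.22615159e-03,  1.09551701e-03, -2.46229450e-04,
       -4.04394500e-04, -1.05264181e-03, -4.82495716e-04]), 'joint_torque': array([-1.00034072e-06, -5.96456122e+01,  1.60791814e+00, -2.81199878e+01,
        1.24719847e-02,  9.38360958e-03,  2.42095304e-06]), 'eef_pos': array([ 0.24061377, -0.63004521,  0.23033618]), 'tool_rot': array([-8.65850021e-04,  9.83411863e-01,  1.81384439e-01, -2.06092037e-04]), 'contact_force': array([-0.50442897,  0.67186724,  0.5708079 ]), 'torque': array([ 0.07862293, -0.00880414, -0.02177591]), 'grasp_force': 0.0, 'gripper_width': 0.9990813390478571}
top {'intrinsics': array([[585.11614892,   0.        , 325.01805475],
       [  0.        , 585.11614892, 240.54026065],
       [  0.        ,   0.        ,   1.        ]]), 'k1': 0.04101569650008411, 'cam_to_world': array([[-0.01547709,  0.9803642 , -0.19658714,  0.21012408],
       [-0.99946052, -0.02086471, -0.02536418, -0.0408196 ],
       [-0.02896787,  0.19608852,  0.98015823,  1.29269244],
       [ 0.        ,  0.        ,  0.        ,  1.        ]])}
side {'intrinsics': array([[461.93951791,   0.        , 322.74580896],
       [  0.        , 461.93951791, 248.01169402],
       [  0.        ,   0.        ,   1.        ]]), 'k1': -0.10328055367546286, 'cam_to_world': array([[-0.83613795,  0.35914076, -0.41459769,  0.01017931],
       [-0.54807186, -0.57753199,  0.60504052,  0.61219376],
       [-0.02214871,  0.73312667,  0.67973136,  0.77741419],
       [ 0.        ,  0.        ,  0.        ,  1.        ]])}
```

View pics/top0.png

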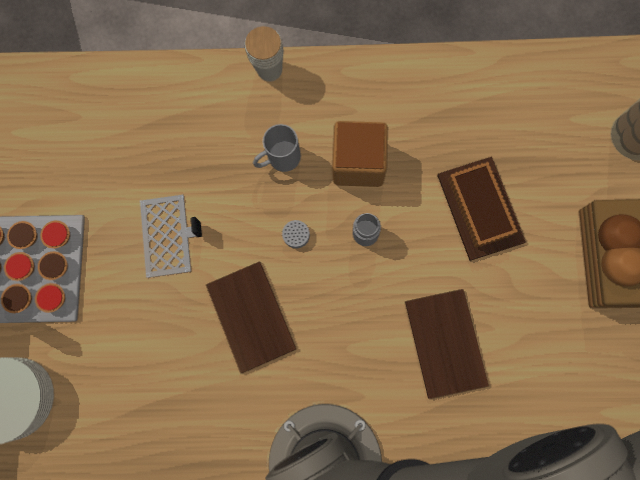

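View pics/side0.png

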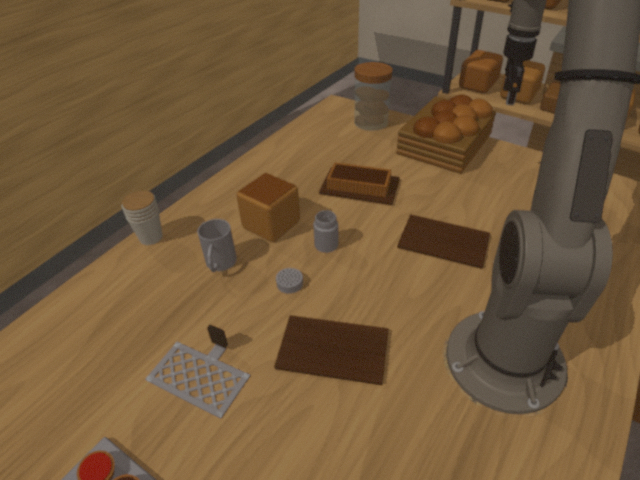

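The top view shows the stencil at (168,235) with its grip at (196,227), the lid at (296,235) and the open shaker at (367,228). The loaf is at (360,153) and the jug at (282,148), with its handle pointing left (+y). 

Board candidates are (252,318), (447,345) and (482,208). The one at (482,208) fits because it is farthest right (-y) and carries the tart. I'll measure next and confirm with an enlarged crop.

```bash
cat > h.py <<'E'
import numpy as np,cv2
from station import *
def undist(n,px):
    c=camera_params(n);k=np.array([c["k1"],0,0,0,0.])
    return cv2.undistortPoints(np.array(px,float).reshape(-1,1,2),c["intrinsics"],k,None,None).reshape(-1,2),c["cam_to_world"]
def onplane(n,px,z):
    s,T=undist(n,px);d=np.c_[s[:,0],-s[:,1],-np.ones(len(s))]@T[:3,:3].T;o=T[:3,3]
    return o+d*((z-o[2])/d[:,2])[:,None]
def cloud(n,d):
    v,u=np.mgrid[:480,:640];s,T=undist(n,np.c_[u.ravel(),v.ravel()])
    # note: k1 distort is of the ray, OpenCV's k1 model is the same
    z=d.ravel()[:,None];P=np.c_[s[:,0:1]*z,-s[:,1:]*z,-z]@T[:3,:3].T+T[:3,3]
    P[d.ravel()==0]=np.nan
    return P.reshape(480,640,3)
E
python3 - <<'E'
from h import *
f=np.load("top0.npz");p,d=f["p"],f["d"];P=cloud("top",d)
im=p[:,:,::-1].copy()
print("table z",np.nanmedian(P[380:400,150:200,2]))
def box(u0,u1,v0,v1,lo,hi,name,plane=None):
    m=np.zeros((480,640),np.uint8);Z=P[v0:v1,u0:u1,2];m[v0:v1,u0:u1]=((Z>lo)&(Z<hi))*255
    cs,_=cv2.findContours(m,cv2.RETR_EXTERNAL,cv2.CHAIN_APPROX_NONE);c=max(cs,key=cv2.contourArea)
    cv2.drawContours(im,[c],-1,(0,255,0),1)
    Q=P[m>0];z=np.median(Q[:,2]);pl=plane if plane else z
    W=onplane("top",c.reshape(-1,2),pl)[:,:2].astype(np.float32)
    r=cv2.minAreaRect(W*1000);cc=cv2.minEnclosingCircle(W*1000)
    print(name,"medz",z.round(4),"n",len(Q),"rect",np.round(r[0],1),np.round(r[1],1),round(r[2],1),"circ",np.round(cc[0],1),round(cc[1],1),"mean",Q.mean(0).round(4))
box(275,320,215,255,.012,.035,"lid",.022)
box(345,390,205,250,.080,.1,"shaker rim",.09)
box(345,390,205,250,.055,.1,"shaker all",.068)
box(430,535,150,270,.03,.06,"tart",.047)
box(430,535,150,270,.006,.06,"board",.012)
box(320,400,110,200,.1,.14,"loaf",.119)
box(240,310,110,180,.085,.12,"jug",.1)
box(180,215,205,250,.045,.075,"griptop",.062)
# stencil plate by colour
hsv=cv2.cvtColor(p,cv2.COLOR_RGB2HSV)
m=np.zeros((480,640),np.uint8);m[185:290,130:195]=(hsv[185:290,130:195,1]<60)*255
m=cv2.morphologyEx(m,cv2.MORPH_CLOSE,np.ones((9,9)))
# plate: cut tab by opening
m2=cv2.morphologyEx(m,cv2.MORPH_OPEN,np.ones((25,25)))
for q in(m2,):
    c=max(cv2.findContours(q,0,cv2.CHAIN_APPROX_NONE)[0],key=cv2.contourArea);cv2.drawContours(im,[c],-1,(0,0,255),1)
    W=onplane("top",c.reshape(-1,2),.003)[:,:2].astype(np.float32)*1000
    print("stencil",cv2.minAreaRect(W))
a=cv2.resize(im[140:290,120:340],None,fx=2.5,fy=2.5,interpolation=2);b=cv2.resize(im[100:290,340:540],None,fx=2,fy=2)
print(a.shape,b.shape)
cv2.imwrite("pics/a.png",a[:, :]);
cv2.imwrite("pics/c.png",cv2.resize(im[110:290,130:540],None,fx=1.95,fy=1.95,interpolation=cv2.INTER_CUBIC))
E
```

```text
table z 0.0007512159094448245
lid medz 0.0223 n 589 rect [482.5  56.4] [58.  61.5] 89.4 circ [482.6  56.6] 31.2 mean [0.4824 0.0566 0.0223]
shaker rim medz 0.0885 n 127 rect [484.  -98.6] [50.4 49.6] 88.7 circ [483.3 -98.4] 26.4 mean [ 0.4807 -0.0986  0.0879]
shaker all medz 0.0754 n 301 rect [483.8 -99. ] [58.6 60.7] 61.6 circ [483.5 -99.5] 31.4 mean [ 0.4767 -0.0977  0.0775]
tart medz 0.0452 n 3214 rect [ 535.4 -351.6] [170.9  94.2] 17.8 circ [ 536.1 -350.6] 94.5 mean [ 0.5349 -0.3525  0.045 ]
board medz 0.0423 n 5448 rect [ 536.4 -357.4] [211.2 134.3] 16.8 circ [ 534.5 -355.4] 122.1 mean [ 0.5283 -0.3517  0.0317]
loaf medz 0.1188 n 2819 rect [644.2 -87.2] [113.7 117.5] 88.0 circ [644.4 -86.9] 75.9 mean [ 0.6441 -0.0876  0.1179]
jug medz 0.0969 n 315 rect [667.1  85. ] [76.7 83.3] 73.4 circ [666.1  93.7] 47.5 mean [0.6692 0.0878 0.0956]
griptop medz 0.0612 n 116 rect [496.7 273.9] [38.9 15.7] 7.2 circ [496.9 274.5] 19.7 mean [0.4978 0.2749 0.0598]
stencil ((489.2256164550781, 354.4902648925781), (177.21224975585938, 104.83618927001953), 2.5633840560913086)
(375, 550, 3) (380, 400, 3)
```

View pics/c.png

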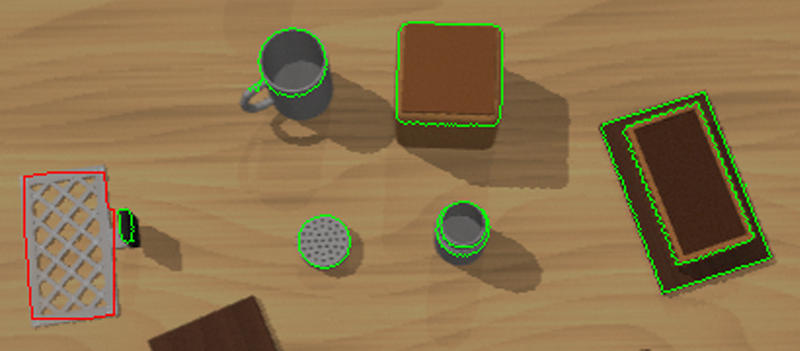

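The crop confirms it: the tart sits on the rightmost board, with both contours fitting it at (685,190) in the crop. Stencil, grip, lid, shaker, loaf and jug are outlined correctly, and the heights and sizes match those given. Moving out to above the lid.

```bash
python3 -m creep '[[1,50,50,0,0,0,-0.09],[1,50,50,0,0,0,-0.09],[1,50,50,0,0,0,-0.09],[1,50,50,0,0,0,0],[1,42,50,0,0,0,0]]' 30; python3 -m creep '[[1,0,62,0,0,0,0],[1,0,62,0,0,0,0],[1,0,62,0,0,0,0],[1,0,62,0,0,0,0],[1,0,62,0,0,0,0]]'; python3 -m creep '[[1,0,62,-40,0,0,0],[1,0,62,-40,0,0,0],[1,0,3,-40,0,0,0],[1,0,0,0,0,0,0]]'
```

```text
t: 0.72
eef_pos: [0.459, -0.4043, 0.231]
tool_rot: [-0.0, 0.999, 0.047, -0.0]
contact_force: [-0.2, -0.6, -0.3]
gripper_width: 1.0
grasp_force: 0.0
t: 1.35
eef_pos: [0.4573, -0.094, 0.2312]
tool_rot: [0.0, 0.999, 0.047, 0.0]
contact_force: [2.1, -0.2, 0.7]
gripper_width: 1.002
grasp_force: 0.0
t: 1.85
eef_pos: [0.4553, 0.0123, 0.1213]
tool_rot: [0.0, 0.999, 0.048, -0.003]
contact_force: [-0.5, -0.2, 0.2]
gripper_width: 0.998
grasp_force: 0.0
```

```bash
python3 -m creep '[[1,14,22,-20,0,0,0],[1,13,22,-20,0,0,0],[1,0,0,-20,0,0,0],[1,0,0,0,0,0,0]]'
```

```text
t: 2.35
eef_pos: [0.4848, 0.055, 0.0638]
tool_rot: [0.0, 0.999, 0.047, -0.001]
contact_force: [-0.4, 1.0, 0.5]
gripper_width: 0.998
grasp_force: 0.0
```

```bash
python3 - <<'E'
from h import *
p,d=read_camera("side");cv2.imwrite("pics/s1.png",cv2.resize(p[120:360,130:430,::-1],None,fx=2.4,fy=2.4))
print(get_obs()["eef_pos"])
E
```

```text
[0.4851832  0.05506206 0.06442323]
```

View pics/s1.png

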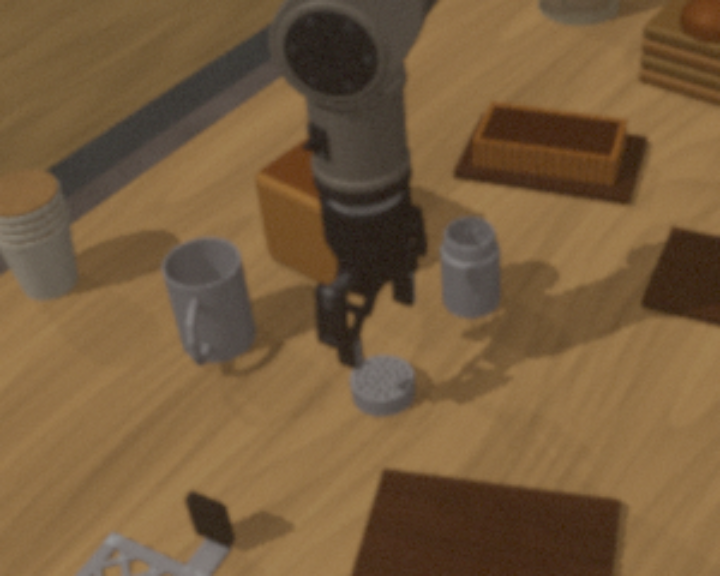

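The open fingers are above the lid (384,385), at crop pixels (345,360) and (403,300), and nothing has been disturbed. Descending and closing.

```bash
python3 -m creep '[[1,-2,1,-30,0,0,0],[1,0,0,-25,0,0,0],[1,0,0,-8,0,0,0],[1,0,0,0,0,0,0]]'; python3 -m creep '[[0,0,0,0,0,0,0],[0,0,0,0,0,0,0],[0,0,0,0,0,0,0],[0,0,0,0,0,0,0]]' 30
```

```text
t: 2.9
eef_pos: [0.4834, 0.0567, 0.0013]
tool_rot: [0.0, 0.999, 0.047, 0.0]
contact_force: [-0.2, -0.1, 0.0]
gripper_width: 0.999
grasp_force: 0.0
t: 3.4
eef_pos: [0.4837, 0.0571, 0.0018]
tool_rot: [0.0, 0.999, 0.047, 0.001]
contact_force: [-1.3, 0.0, 8.8]
gripper_width: 0.701
grasp_force: 30.6
```

```bash
python3 -m creep '[[0,0,0,30,0,0,0],[0,0,0,40,0,0,0],[0,0,0,40,0,0,0],[0,0,-30,0,0,0,0]]'; python3 -m creep '[[0,0,-42,0,0,0,0],[0,0,-42,0,0,0,0],[0,0,-42,0,0,0,0],[0,0,0,0,0,0,0],[0,0,0,0,0,0,0]]'; python3 - <<'E'
from h import *
print(get_obs()["eef_pos"])
p,d=read_camera("side");cv2.imwrite("pics/s2.png",cv2.resize(p[150:300,240:400,::-1],None,fx=4,fy=4,interpolation=cv2.INTER_CUBIC));np.savez("s2.npz",p=p,d=d)
p,d=read_camera("top");np.savez("t2.npz",p=p,d=d)
E
```

```text
t: 3.9
eef_pos: [0.4856, 0.0293, 0.1144]
tool_rot: [-0.001, 0.999, 0.049, 0.004]
contact_force: [0.4, -0.9, -1.8]
gripper_width: 0.7
grasp_force: 33.1
t: 4.53
eef_pos: [0.4829, -0.0984, 0.1109]
tool_rot: [-0.0, 0.999, 0.047, 0.0]
contact_force: [0.4, 0.4, -0.1]
gripper_width: 0.696
grasp_force: 33.1
[ 0.48286731 -0.0983619   0.1109259 ]
```

View pics/s2.png

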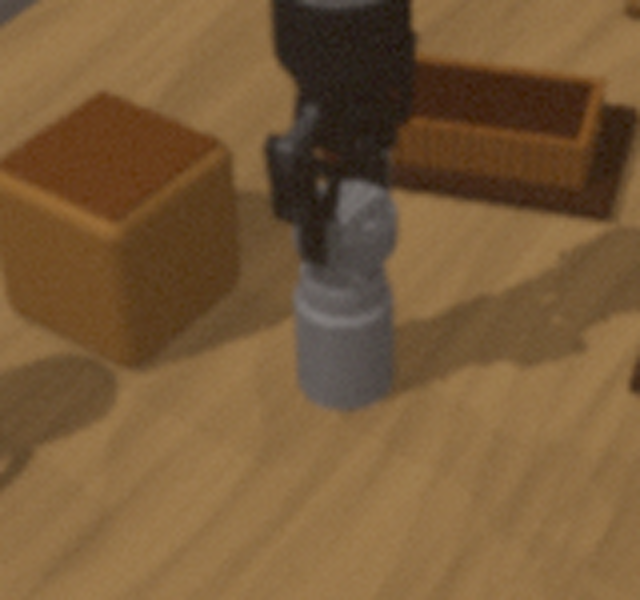

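The lid has pivoted in the grip: its round face at crop (372,225) faces the camera instead of up. I'll measure the tilt.

```bash
python3 - <<'E'
from h import *
for n,f in(("side","s2.npz"),("top","t2.npz")):
    g=np.load(f);P=cloud(n,g["d"]);hsv=cv2.cvtColor(g["p"],cv2.COLOR_RGB2HSV)
    m=(np.abs(P[...,0]-.483)<.045)&(np.abs(P[...,1]+.098)<.04)&(P[...,2]>.08)&(P[...,2]<.16)&(hsv[...,2]>80)&(hsv[...,1]<60)
    Q=P[m];print(n,len(Q))
    if len(Q)>30:
        print(Q.min(0).round(3),Q.max(0).round(3))
        for lo in np.arange(-.04,.04,.01):
            s=Q[(Q[:,0]-.483>lo)&(Q[:,0]-.483<lo+.01)]
            if len(s)>3: print(round(lo,3),len(s),np.percentile(s[:,2],[5,50,95]).round(3),s[:,1].min().round(3),s[:,1].max().round(3))
        best=None;rng=np.random.default_rng(0)
        for _ in range(500):
            a,b,c=Q[rng.choice(len(Q),3,False)];nn=np.cross(b-a,c-a);L=np.linalg.norm(nn)
            if L<1e-5: continue
            nn/=L;k=(np.abs((Q-a)@nn)<.002).sum()
            if best is None or k>best[0]:best=(k,nn,a)
        I=Q[np.abs((Q-best[2])@best[1])<.002]
        print("plane",best[0],best[1].round(3),I.mean(0).round(4),I.min(0).round(3),I.max(0).round(3))
        m3=m.nonzero();print(m3[0].min(),m3[0].max(),m3[1].min(),m3[1].max())
E
```

```text
side 294
[ 0.452 -0.128  0.08 ] [ 0.509 -0.06   0.133]
-0.03 72 [0.082 0.128 0.131] -0.116 -0.069
-0.02 85 [0.083 0.13  0.132] -0.123 -0.065
-0.01 64 [0.082 0.129 0.132] -0.128 -0.066
0.0 50 [0.082 0.129 0.131] -0.126 -0.06
0.01 17 [0.084 0.128 0.132] -0.126 -0.074
0.02 4 [0.082 0.088 0.123] -0.109 -0.08
plane 170 [-0.021 -0.015  1.   ] [ 0.4741 -0.1019  0.1297] [ 0.452 -0.127  0.127] [ 0.507 -0.072  0.132]
195 226 315 338
top 1
```

The plane fit shows the lid is level: normal within 1.5° of vertical, top at z≈0.130 as expected. The apparent tilt came from the finger hiding part of the lid. Lowering.

```bash
python3 -m creep '[[0,1,0,-10,0,0,0],[0,0,0,-10,0,0,0],[0,0,0,-6,0,0,0],[0,0,0,0,0,0,0]]'; python3 -m creep '[[0,0,0,-4,0,0,0],[0,0,0,-2,0,0,0],[0,0,0,0,0,0,0]]'
```

```text
t: 5.12
eef_pos: [0.4832, -0.0987, 0.0837]
tool_rot: [-0.0, 0.999, 0.047, -0.001]
contact_force: [-1.0, 1.0, -0.9]
gripper_width: 0.698
grasp_force: 33.1
t: 5.5
eef_pos: [0.4838, -0.099, 0.0785]
tool_rot: [0.0, 0.999, 0.047, -0.0]
contact_force: [-0.1, -0.8, -0.5]
gripper_width: 0.7
grasp_force: 33.1
```

```bash
python3 -m creep '[[0,0,0,-2,0,0,0],[0,0,0,0,0,0,0]]'; python3 -m creep '[[0,0,0,-1,0,0,0],[0,0,0,0,0,0,0]]';  python3 -m creep '[[0,0,0,-1,0,0,0],[0,0,0,0,0,0,0]]'
```

```text
t: 5.75
eef_pos: [0.4837, -0.0989, 0.0765]
tool_rot: [0.0, 0.999, 0.047, -0.0]
contact_force: [-0.1, -0.6, -0.0]
gripper_width: 0.696
grasp_force: 33.1
t: 6.0
eef_pos: [0.4839, -0.0989, 0.0759]
tool_rot: [0.0, 0.999, 0.047, 0.0]
contact_force: [-1.4, 0.1, 3.9]
gripper_width: 0.7
grasp_force: 33.5
t: 6.25
eef_pos: [0.4841, -0.099, 0.0758]
tool_rot: [0.0, 0.999, 0.047, 0.0]
contact_force: [-4.2, 0.8, 15.0]
gripper_width: 0.698
grasp_force: 34.5
```

Contact came at TCP z 0.0759, which puts the lid at 0.074, so it is seated. Releasing, rising and checking from above.

```bash
python3 -m creep '[[0,0,0,1,0,0,0],[0.6,0,0,0,0,0,0],[1,0,0,0,0,0,0],[1,0,0,0,0,0,0],[1,0,0,0,0,0,0]]'; python3 -m creep '[[1,0,0,20,0,0,0],[1,0,0,40,0,0,0],[1,0,0,40,0,0,0],[1,0,40,30,0,0,0],[1,0,62,0,0,0,0]]';python3 -m creep '[[1,0,62,0,0,0,0],[1,0,62,0,0,0,0],[1,0,0,0,0,0,0]]'; cat > lid.py <<'E'
from h import *
p,d=read_camera("top");np.savez("t3.npz",p=p,d=d);P=cloud("top",d)
m=np.zeros((480,640),np.uint8);Z=P[195:260,340:400,2];m[195:260,340:400]=((Z>.088)&(Z<.11))*255
c=max(cv2.findContours(m,0,cv2.CHAIN_APPROX_NONE)[0],key=cv2.contourArea)
W=onplane("top",c.reshape(-1,2),.096)[:,:2].astype(np.float32)*1000
print("lid",cv2.minEnclosingCircle(W),cv2.minAreaRect(W),"z",np.median(P[m>0][:,2]),"pl",np.linalg.lstsq(np.c_[P[m>0][:,:2],np.ones((m>0).sum())],P[m>0][:,2],rcond=None)[0])
cv2.imwrite("pics/t3.png",cv2.resize(p[100:300,120:420,::-1],None,fx=2.5,fy=2.5))
E
python3 lid.py
```

```text
t: 6.88
eef_pos: [0.4838, -0.0989, 0.0754]
tool_rot: [-0.0, 0.999, 0.047, -0.0]
contact_force: [-0.1, 0.2, 0.1]
gripper_width: 1.0
grasp_force: 0.0
t: 7.5
eef_pos: [0.4857, 0.0025, 0.2082]
tool_rot: [0.0, 0.999, 0.045, 0.003]
contact_force: [1.8, -0.2, -0.5]
gripper_width: 1.001
grasp_force: 0.0
t: 7.88
eef_pos: [0.4831, 0.133, 0.2059]
tool_rot: [-0.001, 0.999, 0.052, 0.0]
contact_force: [0.6, -1.6, 0.0]
gripper_width: 1.0
grasp_force: 0.0
lid ((483.3057861328125, -99.75704193115234), 30.850830078125) ((483.6629333496094, -100.40132904052734), (58.54500198364258, 60.150081634521484), 88.56314849853516) z 0.09670786435741585 pl [0.00472029 0.00042251 0.09434701]
```

View pics/t3.png

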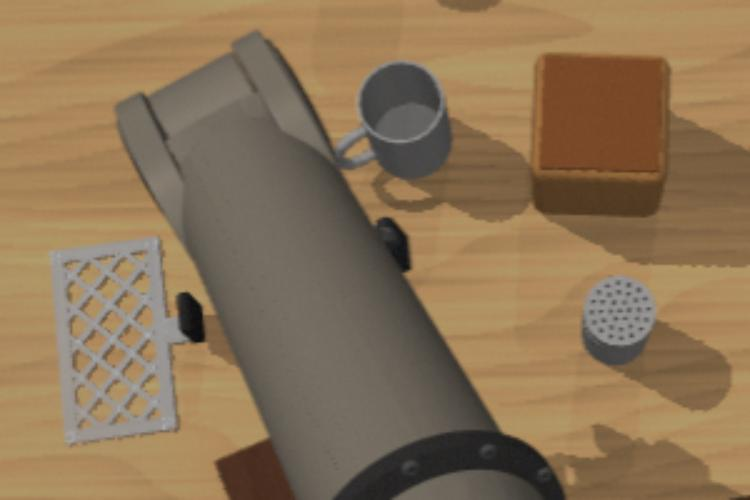

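The lid is on squarely: crop (620,310), level, top at z 0.0967. The stencil is untouched, with plate corners at crop (52,252), (158,240), (176,430), (68,440) and the grip at (190,315).

```bash
python3 - <<'E'
from h import *
g=np.array([[52,252],[158,240],[176,430],[68,440]])/2.5+[120,100]-.3
W=onplane("top",g,.003)[:,:2]*1000;c=W.mean(0);print(W.round(1),c.round(1))
e=(W[0]-W[3]+W[1]-W[2])/2;f=(W[1]-W[0]+W[2]-W[3])/2
print("long",np.linalg.norm(e),np.degrees(np.arctan2(e[1],e[0])),"short",np.linalg.norm(f),np.degrees(np.arctan2(f[1],f[0])))
f=np.load("top0.npz");p,d=f["p"],f["d"];P=cloud("top",d)
# grip: dark pixels
for n,(u0,u1,v0,v1),fn in(("top",(185,215,205,250),"top0.npz"),("side",(195,240,310,360),"side0.npz")):
    f=np.load(fn);P=cloud(n,f["d"]);m=np.zeros((480,640),bool);m[v0:v1,u0:u1]=True
    m&=f["p"].max(2)<60
    Q=P[m];Q=Q[Q[:,2]>.056];print(n,len(Q),"top pts",Q.mean(0).round(4),cv2.minAreaRect(Q[:,:2].astype(np.float32)*1000))
# tart: top surface by height
f=np.load("top0.npz");P=cloud("top",f["d"])
m=(P[...,2]>.042)&(P[...,2]<.055);m[:, :430]=0;m[:,535:]=0;m[:150]=0;m[270:]=0
m=cv2.morphologyEx(m.astype(np.uint8),cv2.MORPH_OPEN,np.ones((3,3)));c=max(cv2.findContours(m,0,cv2.CHAIN_APPROX_NONE)[0],key=cv2.contourArea)
print("tart",cv2.minAreaRect(onplane("top",c.reshape(-1,2),.047)[:,:2].astype(np.float32)*1000))
f=np.load("side0.npz");P=cloud("side",f["d"])
m=(P[...,2]>.038)&(P[...,2]<.055);m[:, :315]=0;m[:,405:]=0;m[:150]=0;m[210:]=0
Q=P[m][:,:2].astype(np.float32)*1000;print("tart side",len(Q),cv2.minAreaRect(Q),Q.mean(0))
E
```

```text
[[571.4 414.1]
 [580.6 317.1]
 [404.2 295.3]
 [397.2 391.7]] [488.3 354.5]
long 176.6968489412685 7.1860047717163615 short 97.04208095345852 -85.18957927642657
top 76 top pts [0.4975 0.2747 0.0624] ((497.7135925292969, 275.358642578125), (33.69398880004883, 10.729455947875977), 6.840051174163818)
side 77 top pts [0.4951 0.2812 0.0607] ((495.03729248046875, 281.0815124511719), (30.961383819580078, 9.72510814666748), 7.426910877227783)
tart ((536.693359375, -352.860107421875), (169.40499877929688, 89.74898529052734), 18.117813110351562)
tart side 1206 ((538.298583984375, -351.1604919433594), (170.89920043945312, 98.80033874511719), 18.05512809753418) [ 535.78656 -347.59033]
```

```bash
python3 -m creep '[[1,7,50,0,0,0,0.015],[1,7,50,-30,0,0,0],[1,0,42,-40,0,0,0],[1,0,0,-40,0,0,0],[1,0,0,0,0,0,0]]'
```

```text
t: 8.55
eef_pos: [0.4962, 0.266, 0.0926]
tool_rot: [0.002, 0.999, 0.054, -0.003]
contact_force: [-0.3, -0.4, -0.1]
gripper_width: 1.004
grasp_force: 0.0
```

```bash
python3 -m creep '[[1,1,9,-20,0,0,0],[1,0,0,-30,0,0,0],[1,0,0,-22,0,0,0],[1,0,0,0,0,0,0]]'; python3 -m creep '[[-1,0,0,0,0,0,0],[-1,0,0,0,0,0,0],[-1,0,0,0,0,0,0],[-1,0,0,0,0,0,0],[-1,0,0,0,0,0,0]]' 80;python3 -m creep '[[-1,0,0,0,0,0,0],[-1,0,0,0,0,0,0],[-1,0,0,0,0,0,0]]'
```

```text
t: 9.05
eef_pos: [0.4988, 0.2774, 0.0229]
tool_rot: [0.0, 0.999, 0.054, -0.0]
contact_force: [-0.2, 0.0, 0.5]
gripper_width: 0.997
grasp_force: 0.0
t: 9.68
eef_pos: [0.4991, 0.2782, 0.0241]
tool_rot: [-0.0, 0.998, 0.055, 0.0]
contact_force: [-0.9, -0.4, 5.6]
gripper_width: 0.128
grasp_force: 78.6
t: 10.05
eef_pos: [0.4991, 0.2782, 0.0241]
tool_rot: [-0.0, 0.998, 0.055, 0.0]
contact_force: [-1.2, -0.4, 5.1]
gripper_width: 0.129
grasp_force: 78.7
```

```bash
python3 -m creep '[[-1,0,0,10,0,0,0],[-1,0,0,30,0,0,0],[-1,0,0,60,0,0,0],[-1,0,0,60,0,0,0],[-1,0,0,50,0,0,0]]'; python3 -m creep '[[-1,0,-20,20,0,0,0],[-1,0,-45,0,0,0,0],[-1,0,-50,0,0,0,0],[-1,0,-50,0,0,0,0],[-1,0,-50,0,0,0,0]]'; python3 -m creep '[[-1,0,-50,0,0,0,0.05],[-1,10,-50,0,0,0,0.05],[-1,10,-50,0,0,0,0.05],[-1,10,-50,0,0,0,0.05],[-1,10,-50,0,0,0,0]]';python3 -m creep '[[-1,10,-50,0,0,0,0],[-1,10,-50,0,0,0,0],[-1,0,-50,0,0,0,0],[-1,0,-30,0,0,0,0],[-1,0,-10,0,0,0,0]]'; python3 -m creep '[[-1,0,0,0,0,0,0],[-1,0,0,0,0,0,0]]'; python3 - <<'E'
from h import *
p,d=read_camera("top");np.savez("t4.npz",p=p,d=d);q,e=read_camera("side");np.savez("s4.npz",p=q,d=e)
cv2.imwrite("pics/t4.png",np.hstack([cv2.resize(p[100:320,400:600,::-1],(400,440)),cv2.resize(q[40:260,280:480,::-1],(400,440))]))
E
```

```text
t: 10.68
eef_pos: [0.4987, 0.2781, 0.2363]
tool_rot: [-0.0, 0.998, 0.055, 0.001]
contact_force: [0.7, 0.7, -1.4]
gripper_width: 0.127
grasp_force: 78.2
t: 11.3
eef_pos: [0.4982, 0.0614, 0.2538]
tool_rot: [0.0, 0.998, 0.055, 0.0]
contact_force: [0.7, 0.9, -1.5]
gripper_width: 0.128
grasp_force: 78.0
t: 11.92
eef_pos: [0.5386, -0.1884, 0.2538]
tool_rot: [-0.0, 0.988, 0.155, 0.0]
contact_force: [0.3, -0.5, -1.8]
gripper_width: 0.133
grasp_force: 78.0
t: 12.55
eef_pos: [0.5577, -0.379, 0.2532]
tool_rot: [-0.0, 0.988, 0.153, -0.0]
contact_force: [0.3, 0.5, -1.9]
gripper_width: 0.13
grasp_force: 78.0
t: 12.8
eef_pos: [0.5595, -0.3746, 0.2536]
tool_rot: [-0.001, 0.988, 0.156, 0.0]
contact_force: [-0.1, 0.9, -1.4]
gripper_width: 0.127
grasp_force: 78.0
```

View pics/t4.png

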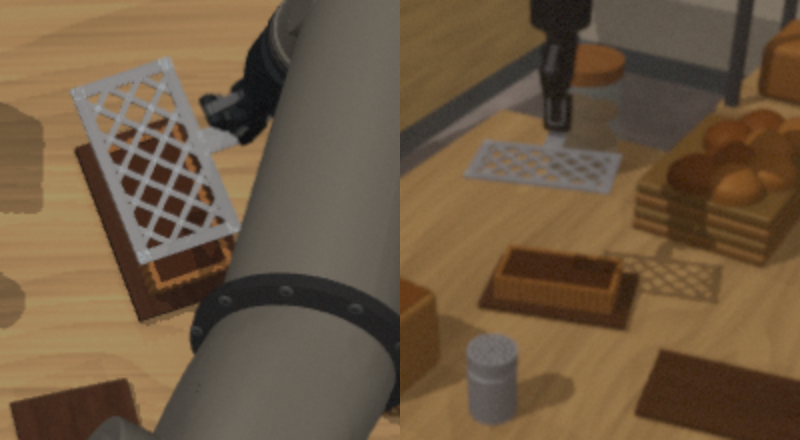

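The stencil is held level over the tart. Its plate corners are at left-crop (72,93), (168,60), (237,230), (143,262), and the tart is below it. I'll measure the plate from the depth and those corners.

```bash
cat > st.py <<'E'
from h import *
import sys
def fit(fn,n,zlo,zhi,box):
    f=np.load(fn);P=cloud(n,f["d"]);x,y=P[...,0],P[...,1]
    m=(P[...,2]>zlo)&(P[...,2]<zhi)&(x>box[0])&(x<box[1])&(y>box[2])&(y<box[3])
    Q=P[m];
    for _ in range(5):
        A=np.c_[Q[:,:2]-Q[:,:2].mean(0),np.ones(len(Q))];s=np.linalg.lstsq(A,Q[:,2],rcond=None)[0];r=np.abs(A@s-Q[:,2]);Q=Q[r<max(.003,2*np.median(r))]
    print(n,len(Q),"slope",s[:2].round(3),"z top",s[2].round(4),"ctr",Q.mean(0).round(4))
    return s[2]
E
python3 - <<'E'
from st import *
b=(.40,.66,-.385,-.2)
zt=fit("t4.npz","top",.21,.26,b);fit("s4.npz","side",.21,.26,b)
g=np.array([[72,93],[168,60],[237,230],[143,262]])/2+[400,100]-.25
W=onplane("top",g,zt)[:,:2]*1000;c=W.mean(0);e=(W[0]-W[3]+W[1]-W[2])/2;h=(W[1]-W[0]+W[2]-W[3])/2
print("ctr",c.round(1),"long",np.linalg.norm(e).round(1),np.degrees(np.arctan2(e[1],e[0])).round(2),"short",np.linalg.norm(h).round(1),np.degrees(np.arctan2(h[1],h[0])).round(2))
g=np.array([[467,178],[485,142],[621,157],[614,190]])
g=(g-[400,0])/2+[280,40]-.25
W=onplane("side",g,zt)[:,:2]*1000;print("side",W.mean(0).round(1),W.round(0).tolist());print(get_obs()["eef_pos"])
E
```

```text
top 3030 slope [-0.001 -0.001] z top 0.2327 ctr [ 0.5324 -0.3013  0.2327]
side 1110 slope [-0.001  0.009] z top 0.2316 ctr [ 0.5325 -0.2956  0.2316]
ctr [ 532.4 -298.9] long 174.6 18.0 short 94.1 -71.94
side [ 529.2 -293. ] [[596.0, -217.0], [630.0, -309.0], [461.0, -363.0], [430.0, -283.0]]
[ 0.55941068 -0.37503481  0.25379066]
```

```bash
python3 -m creep '[[-1,2,-25,0,0,0,0],[-1,3,-28,0,0,0,0],[-1,0,0,-40,0,0,0],[-1,0,0,-40,0,0,0],[-1,0,0,-30,0,0,0]]'; python3 -m creep '[[-1,0,0,-20,0,0,0],[-1,0,0,0,0,0,0],[-1,0,0,0,0,0,0]]'; python3 - <<'E'
from st import *
p,d=read_camera("top");np.savez("t5.npz",p=p,d=d);q,e=read_camera("side");np.savez("s5.npz",p=q,d=e)
cv2.imwrite("pics/t5.png",np.hstack([cv2.resize(p[130:290,420:560,::-1],(420,480)),cv2.resize(q[130:230,300:420,::-1],(380,480))]))
print(get_obs()["eef_pos"])
b=(.40,.66,-.435,-.25)
fit("t5.npz","top",.08,.12,b);fit("s5.npz","side",.08,.12,b)
E
```

```text
t: 13.52
eef_pos: [0.5637, -0.4284, 0.1418]
tool_rot: [-0.001, 0.988, 0.155, -0.0]
contact_force: [-0.4, -0.3, -2.1]
gripper_width: 0.129
grasp_force: 78.1
t: 13.9
eef_pos: [0.5648, -0.4303, 0.1251]
tool_rot: [0.001, 0.988, 0.154, 0.001]
contact_force: [0.2, 0.4, -0.4]
gripper_width: 0.132
grasp_force: 78.0
[ 0.56478634 -0.43048101  0.12539602]
top 2282 slope [0.001 0.001] z top 0.1038 ctr [ 0.5371 -0.3573  0.1038]
side 1030 slope [ 0.004 -0.011] z top 0.1029 ctr [ 0.5386 -0.3525  0.1029]
```

View pics/t5.png

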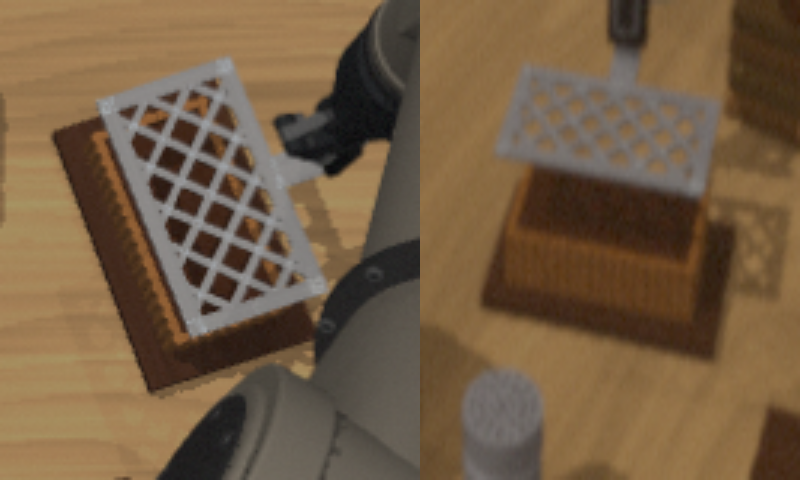

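The stencil is parallel to the tart, and the offset toward the camera in the left crop is parallax. I'll trim (-1,+2) mm and go down 42 mm slowly.

```bash
python3 -m creep '[[-1,-1,2,-12,0,0,0],[-1,0,0,-12,0,0,0],[-1,0,0,-8,0,0,0],[-1,0,0,-6,0,0,0],[-1,0,0,0,0,0,0]]'; python3 -m creep '[[-1,0,0,-4,0,0,0],[-1,0,0,0,0,0,0],[-1,0,0,0,0,0,0],[-1,0,0,0,0,0,0],[-1,0,0,0,0,0,0]]'; python3 - <<'E'
from st import *
p,d=read_camera("top");np.savez("t6.npz",p=p,d=d);q,e=read_camera("side");np.savez("s6.npz",p=q,d=e)
cv2.imwrite("pics/t6.png",np.hstack([cv2.resize(p[130:290,420:560,::-1],(420,480)),cv2.resize(q[130:230,300:420,::-1],(380,480))]))
print(get_obs()["eef_pos"])
b=(.40,.66,-.435,-.25)
fit("t6.npz","top",.055,.08,b);fit("s6.npz","side",.055,.08,b)
E
python3 lid.py
```

```text
t: 14.62
eef_pos: [0.5625, -0.4277, 0.0848]
tool_rot: [-0.0, 0.988, 0.154, -0.0]
contact_force: [0.5, -0.0, -1.9]
gripper_width: 0.127
grasp_force: 78.2
t: 15.25
eef_pos: [0.5629, -0.428, 0.0817]
tool_rot: [0.0, 0.988, 0.154, 0.0]
contact_force: [-0.5, 0.8, -1.6]
gripper_width: 0.13
grasp_force: 78.2
[ 0.56281734 -0.42796448  0.08163264]
top 2060 slope [0.001 0.002] z top 0.0606 ctr [ 0.5361 -0.3534  0.0606]
side 976 slope [ 0.002 -0.01 ] z top 0.0591 ctr [ 0.537  -0.3492  0.0591]
lid ((482.7501525878906, -100.22334289550781), 31.31524085998535) ((482.61932373046875, -100.37515258789062), (58.54500198364258, 62.237972259521484), 88.56314849853516) z 0.0965040421161627 pl [-0.00428355 -0.00553566  0.09784165]
```

View pics/t6.png

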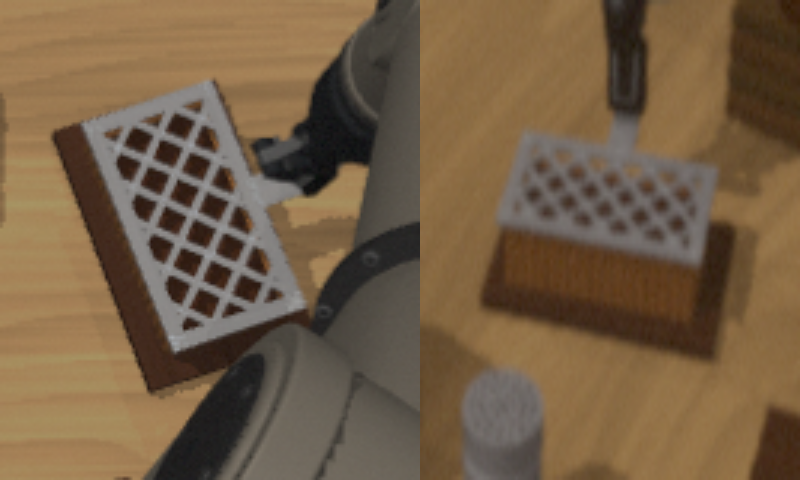

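The plate covers the tart: about 10 mm above it, square, level, and centred within about 2 mm once parallax is allowed for. The lid is still seated. Handing in.

```bash
python3 -c "
from station import *
print(hand_in())"
```

```text
the job is handed in; nothing more can be done
None
```

The lid is seated on the shaker and let go; the stencil is held still about 10 mm above the tart, level, square and centred to about 2 mm by camera measurement; the job is handed in, but no verdict came back.

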